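# Tip up the violet marker on its rocker rest

## Robot

A 7-joint arm with a two-finger parallel gripper is mounted at the origin on a cart in front of the work surface, level with it; the furniture and walls round the work are solid. World frame = base frame: x ahead of the robot, y to its left, z up, the work surface at z = 0. Lengths are in m, angles in rad, forces in N, time in s.
With the tool pointing down it reaches from about 0.425 to 0.925 m from the base axis. Payload 6.8 kg.
Tool frame: the origin (TCP) lies midway between the tips of the shut fingers; the grasp point (between the pads) lies 19 mm behind it; z points along the fingers, y is the direction in which the jaws open and shut (so a half turn about z gives the same grasp; the last joint's range is limited). The gripper opens to 85 mm and grips with 20 to 120 N. Pads are 22 mm wide; open, the fingers measure 114 mm over their backs; the gripper's body (76 mm by 85 mm) begins 54 mm behind the grasp point. The pads swing forward as they close: fully open they stand 13 mm farther back than shut.
Start: joints at [-1.227, 0.477, 0.022, 1.555, -0.011, 1.109, -0.083], TCP at [0.295, 0.607, 0.231] pointing down, gripper open.
Joint ranges: [-2.96, 2.96], [-0.34, 2.1], [-1.41, 1.46], [0.24, 2.44], [-1.37, 4.51], [0.17, 1.92], [-2.96, 2.96]. Speed limits (rad/s): [2.39, 2.39, 3.14, 3.14, 3.14, 3.14, 3.14].

## Interface

Orientations are given as a unit quaternion [w, x, y, z].
In Python, from station import bot gives the robot as it stands.
- The arm moves only by the shell command python3 -m jog 'ROWS' [FORCE]. ROWS is JSON, a list of rows, each a list of 3 entries, a list of its own where there are three numbers: the shift along the tool's x, y, z in mm, then the turn, a rotation vector about the tool's x, y, z in degrees, then the closure, from -1 (fully open) to 1 (shut). A call has 1 to 12 rows; each row shifts and turns the commanded pose from where the row before left it, along the tool's axes as they then stand; what a row does not reach is not made up. A row lasts 1/8 s, in which the tool goes at most 62.5 mm and 10.7 degrees, less where a joint would pass 70% of its speed; a pose out of reach is approached as far as the arm can. A call is refused whole if a number of a shift passes 62.5 or a number of a turn 10.7, either way. A call with a gripper value outside its range is refused whole. The fingers move at their own pace and stop on an object; FORCE is the grip in N (left out, the last holds). Time passes only in rows, so rows that do not move let the fingers close. It gives the time, the measured TCP pose, the force and the opening at its end, in the units of the state.
- bot.get_obs(): the state, without advancing time (a new reading comes with each control period).
- bot.read_camera(name): name is "side" or "top" or "wrist"; returns (picture, depth): 400x640x3 uint8, red, green, blue; 400x640 float32, m along the optical axis (not along the pixel's ray), 0 where there is no reading.
- bot.camera_info(name): a dict with "fx", "fy", "cx", "cy" (pixels), "k1" (the pictures are not rectified: a ray, as slopes to the right and down, at radius r is drawn at 1 + k1 r^2 times it, then the intrinsics apply), "world_from_camera" (4x4, takes a point from camera to world coordinates); the wrist camera has in their place "mount" (4x4, takes a point from camera to tool coordinates, whose origin is the TCP and whose axes are the flange's). Camera axes: x right, y up, looking along -z (the intrinsics and any distortion apply to the point x, -y, -z); pixel columns grow to the right and rows downward; lengths in m; the calibration is good to about 2 mm. A picture is of the moment at which its call begins: read the wrist's pose just before it. camera_info takes no time and is no camera call.
- bot.hand_in(): hands the job in, once; it reports no verdict.
Trained networks look in the newest picture that a camera, given by its name, has taken for a name from the list of things; names that differ only in an ending like _2 or _b are one class to them, and where a whole thing is asked for, a point or a joint stands for the part that bears it (a point fixed in the world has none). Each returns a list of dicts, best first, with "score" (0 to 1); they miss things now and then, are a little off and sometimes report something else, mostly with a low value. They report only what shows in the picture. A call takes as long as a camera call. They do not tell look-alikes from the thing itself.
- bot.find_in(camera, thing): "xy" ([column, row] as shares, 0 to 1, of the picture: columns of its width, rows of its height, amid what is visible of it).
- bot.cut_out(camera, thing): "pixels" (400x640 bool, what is visible of it) and "xy" ([column, row] as shares, 0 to 1, of the picture: columns of its width, rows of its height, amid what is visible of it).
- bot.landmark_of(camera, thing): "xy" ([column, row] as shares, 0 to 1, of the picture: columns of its width, rows of its height: a listed point, or the origin of a listed thing).
The state is a dict: "t": time; "q": joint angles; "joint_vel": joint speeds; "joint_torque": joint torques, N m; "eef_pos": TCP position; "tool_rot": TCP orientation; "contact_force": force on the tool from outside, world axes, zero at the start; "torque": the same for the moment, N m; "gripper_width": opening from 0.0 (shut) to 1.0 (fully open).
Only numpy, scipy, OpenCV 4.12 (cv2) and the standard library are available. Lean on these libraries where they do the work, as an engineer would, in place of code of your own. Each camera call takes 0.05 s, during which the arm holds its last target.

## Task

Two skin markers lie on seesaw rests, each with an orange press pad at the end towards you. Press the pad of the rest that holds the violet-capped marker all the way down, so that the far end tips up and presents the marker, then let go; it stays up by itself. The marker must stay lying in its trough, and the rest with the blue-capped marker must be left level.

Things in the scene. Friction and masses are not known exactly. Their poses are not given: they have to be found in the camera images.
- violet_rocker (a joint): tilt in rad of the seesaw carrying the violet-capped marker: 0 level (start), 0.30 at the stop, pad fully down, marker end up. Level hinge 40 mm above the table, stiff: 2 to 3 N on the pad moves it; no spring, it stays where left. Aluminium beam with an 18 mm wide trough, on a dark foot 160 x 62 mm fixed to the table. The two rests are alike, may swap places and are turned up to 0.6 rad.
- violet_pad (a point): centre of the top face of the orange press pad (30 mm along the beam, 30 across, 7 thick) of the violet marker's rest, 66 mm from the hinge at the end towards the robot. It turns with the beam: x points along the beam from pad to marker, y across, z up. 48 mm above the table when level, 28 mm when pressed fully down (straight down, under 1 mm sideways).
- violet_marker_mid (a point): centre of the loose marker, white barrel and violet cap, 135 mm long, 11 mm thick, lying in the trough (its own y axis along the beam), the cap at the far end; at the start about 102 mm from the pad's centre along the beam and 51 mm above the table. A 12 mm high end lip stands 28 mm from the pad's centre, between pad and marker.
- blue_rocker (a joint): tilt in rad of the other, identical seesaw rest, which carries the marker with the blue cap: 0 level, to be left level
Mind the look-alikes: they are no part of the job. What is shaped like the part that bears violet_marker_mid but red is not meant.

How it is judged:
By the outcome, as a careful person would: the job done as asked, in the order asked, and still so for the second after the job is handed in, with the robot touching nothing.
It also fails if it takes over 29 s, if anything falls off the work surface, if the arm or the gripper's body presses on something with over 40 N, if the wrist force passes 120 N, or if a joint passes its speed limit or range.

## Working session

There is one attempt and no reset: what is moved stays moved. The work goes in short steps, Python scripts to look and compute and a shell command to move; the robot and the scene stay as the last step left them, time stands still between calls to the robot, and variables do not carry over. Pictures are saved under pics/ and viewed, and the job is handed in when it is done.

```bash
mkdir -p pics; cat > h.py <<'E'
import numpy as np, cv2
from station import bot
def save(im,n): cv2.imwrite('pics/'+n,cv2.cvtColor(im,cv2.COLOR_RGB2BGR))
def ray(ci,u,v):
    p=cv2.undistortPoints(np.array([[[u,v]]],float),np.array([[ci['fx'],0,ci['cx']],[0,ci['fy'],ci['cy']],[0,0,1]]),np.array([ci['k1'],0,0,0,0]))[0,0]
    return np.array([p[0],-p[1],-1.])
def pix2w(ci,u,v,d):
    T=np.array(ci['world_from_camera']); return T[:3,:3]@(ray(ci,u,v)*d)+T[:3,3]
def atz(ci,u,v,z):
    T=np.array(ci['world_from_camera']); r=T[:3,:3]@ray(ci,u,v); o=T[:3,3]; return o+r*(z-o[2])/r[2]
E
python3 - <<'E'
from h import *
o=bot.get_obs(); print({k:np.round(v,3) for k,v in o.items()})
for c in ['top','side']:
    im,d=bot.read_camera(c); save(im,c+'0.png'); np.save(c+'0.npy',d); np.save(c+'0im.npy',im)
    for t in ['violet_pad','violet_marker_mid']:
        for r in bot.landmark_of(c,t): 
            u,v=r['xy'][0]*640,r['xy'][1]*400; print(c,t,round(r['score'],2),round(u),round(v),atz(bot.camera_info(c),u,v,.048 if 'pad' in t else .051).round(3))
E
```

```text
{'t': np.float64(0.0), 'q': array([-1.227,  0.478,  0.022,  1.556, -0.012,  1.109, -0.083]), 'joint_vel': array([-0.   , -0.001, -0.001,  0.001, -0.   , -0.   ,  0.002]), 'joint_torque': array([ 1.0000e-03, -5.9647e+01,  1.6080e+00, -2.8118e+01,  1.3000e-02,
        9.0000e-03,  0.0000e+00]), 'eef_pos': array([0.294, 0.607, 0.23 ]), 'tool_rot': array([-0.   ,  0.224,  0.975, -0.001]), 'contact_force': array([ 0.559, -0.375,  0.438]), 'torque': array([-0.005,  0.005, -0.001]), 'gripper_width': np.float64(0.999)}
top violet_pad 0.97 272 220 [0.517 0.024 0.048]
top violet_marker_mid 0.84 211 254 [0.437 0.16  0.051]
top violet_marker_mid 0.81 439 153 [ 0.682 -0.366  0.051]
top violet_marker_mid 0.79 259 179 [0.612 0.055 0.051]
side violet_pad 0.92 340 266 [0.518 0.025 0.048]
side violet_marker_mid 0.87 367 350 [0.447 0.201 0.051]
side violet_marker_mid 0.62 285 271 [0.627 0.055 0.051]
side violet_marker_mid 0.6 290 148 [ 0.692 -0.328  0.051]
```

View pics/top0.png

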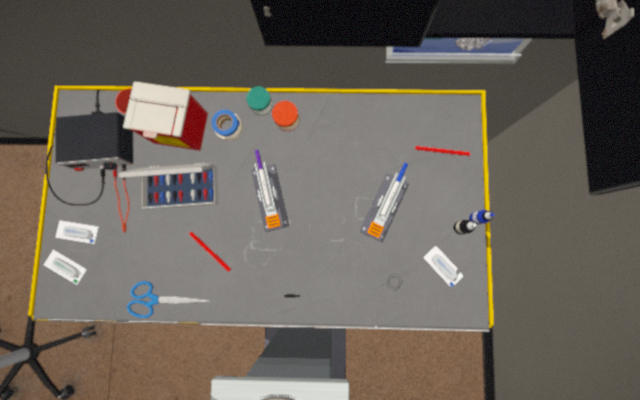

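View pics/side0.png

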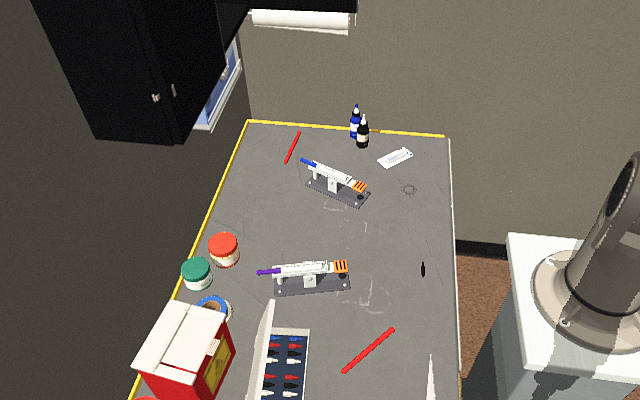

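```bash
python3 - <<'E'
from h import *
a=np.load('top0im.npy')[130:260,190:340]; save(cv2.resize(a,None,fx=5,fy=4.6,interpolation=cv2.INTER_CUBIC)[:600],'crop0.png')
E
```

```text
(no output)
```

View pics/crop0.png

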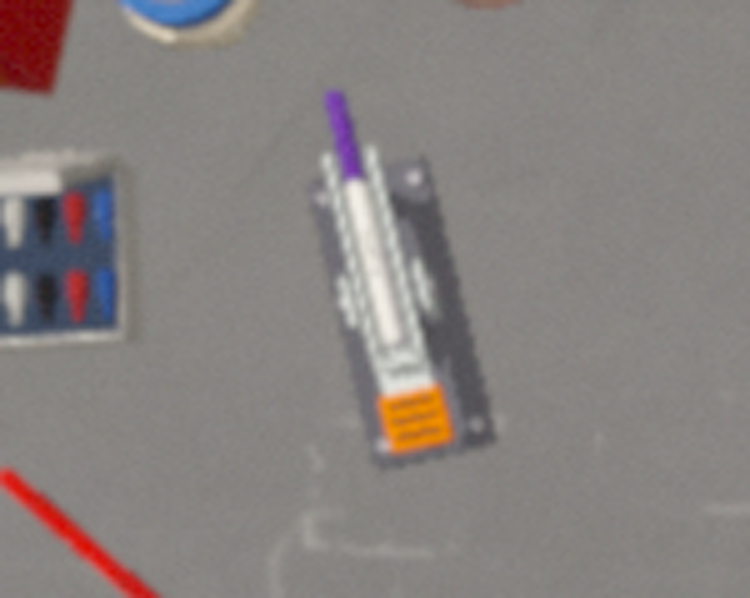

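Candidates: red pens at (211,254) and (439,153), which are excluded as look-alikes; the blue-capped marker at (387,203); and the violet-capped marker at (265,190). The crop confirms the violet one, with its pad at about (273,220). Next I measure the pad and beam direction more precisely.

```bash
python3 - <<'E'
from h import *
from scipy.spatial.transform import Rotation as R
ci=bot.camera_info('top'); im=np.load('top0im.npy'); d=np.load('top0.npy'); T=np.array(ci['world_from_camera'])
h=cv2.cvtColor(im,cv2.COLOR_RGB2HSV)
m=(h[...,0]>8)&(h[...,0]<20)&(h[...,1]>180)&(h[...,2]>150)
m[:,:240]=0;m[:,330:]=0;m[:195]=0;m[260:]=0
v,u=np.nonzero(m); print(len(u),u.mean(),v.mean())
p=np.array([pix2w(ci,a,b,d[b,a]) for a,b in zip(u,v)]); print('depth pad',np.median(p,0).round(4)); 
pad=atz(ci,u.mean(),v.mean(),.048); print('ray pad',pad.round(4))
m=(h[...,0]>125)&(h[...,0]<150)&(h[...,1]>120); m[:,:240]=0;m[:,300:]=0;m[:140]=0;m[185:]=0
v,u=np.nonzero(m); cap=atz(ci,u.mean(),v.mean(),.051); print('cap',len(u),cap.round(4)); b=cap-pad; print('beam deg',np.degrees(np.arctan2(b[1],b[0])))
cs=bot.camera_info('side'); im=np.load('side0im.npy');h=cv2.cvtColor(im,cv2.COLOR_RGB2HSV)
m=(h[...,0]>8)&(h[...,0]<20)&(h[...,1]>180)&(h[...,2]>150); m[:,:325]=0;m[:,355:]=0;m[:250]=0;m[285:]=0
v,u=np.nonzero(m); print('side pad',len(u),atz(cs,u.mean(),v.mean(),.046).round(4))
o=bot.get_obs(); q=o['tool_rot']; r=R.from_quat([q[1],q[2],q[3],q[0]]).as_matrix(); print(r.round(3))
print('delta tool mm',(r.T@(pad+[0,0,.05]-o['eef_pos'])*1e3).round(1))
E
```

```text
134 272.73880597014926 221.02238805970148
depth pad [0.5149 0.0205 0.048 ]
ray pad [0.5149 0.0209 0.048 ]
cap 52 [0.6617 0.0604 0.051 ]
beam deg 15.057584410976741
side pad 64 [0.5167 0.0232 0.046 ]
[[-0.9    0.437 -0.   ]
 [ 0.437  0.9   -0.001]
 [-0.    -0.001 -1.   ]]
delta tool mm [-454.1 -431.2  133.3]
```

```bash
python3 -m jog '[[[-41,-39,0],[0,0,0],1],[[-41,-39,0],[0,0,0],1],[[-41,-39,0],[0,0,0],1],[[-41,-39,0],[0,0,0],1],[[-41,-39,0],[0,0,0],1],[[-41,-39,0],[0,0,0],1],[[-41,-39,0],[0,0,0],1],[[-41,-39,0],[0,0,0],1],[[-41,-39,0],[0,0,0],1],[[-41,-39,0],[0,0,0],1],[[-41,-39,0],[0,0,0],1],[[0,0,0],[0,0,0],1]]'
```

```text
t: 1.8
eef_pos: [0.5141, 0.0193, 0.2316]
tool_rot: [0.001, 0.228, 0.974, -0.001]
contact_force: [0.4, 0.4, -0.6]
gripper_width: 0.002
```

```bash
python3 -m jog '[[[0,0,0],[0,0,-10.3],1],[[0,0,0],[0,0,-10.3],1],[[0,0,0],[0,0,-10.3],1],[[0,0,0],[0,0,-10.3],1],[[0,0,0],[0,0,0],1],[[0,0,0],[0,0,0],1]]'; python3 - <<'E'
from h import *
from scipy.spatial.transform import Rotation as R
o=bot.get_obs(); q=o['tool_rot']; r=R.from_quat([q[1],q[2],q[3],q[0]]).as_matrix(); print(o['t'],r.round(3))
for n in ([.5155,.0215,.048],): print('delta tool mm',(r.T@(np.array(n)-o['eef_pos'])*1e3).round(1))
im,d=bot.read_camera('wrist'); save(im,'w1.png')
ci=bot.camera_info('wrist'); M=np.array(ci['mount']); W=np.eye(4);W[:3,:3]=r;W[:3,3]=o['eef_pos']; ci['world_from_camera']=W@M
for x in bot.landmark_of('wrist','violet_pad'):
    u,v=x['xy'][0]*640,x['xy'][1]*400; print(x['score'],u,v,atz(ci,u,v,.048))
E
```

```text
t: 2.55
eef_pos: [0.513, 0.0248, 0.2313]
tool_rot: [0.0, -0.132, 0.991, 0.0]
contact_force: [-0.1, 0.0, 0.4]
gripper_width: -0.002
2.55 [[-0.965 -0.261 -0.   ]
 [-0.261  0.965  0.   ]
 [-0.     0.    -1.   ]]
delta tool mm [ -1.5  -3.9 183.3]
0.59 318.91200000000003 180.4 [0.51785674 0.02419282 0.048     ]
```

View pics/w1.png

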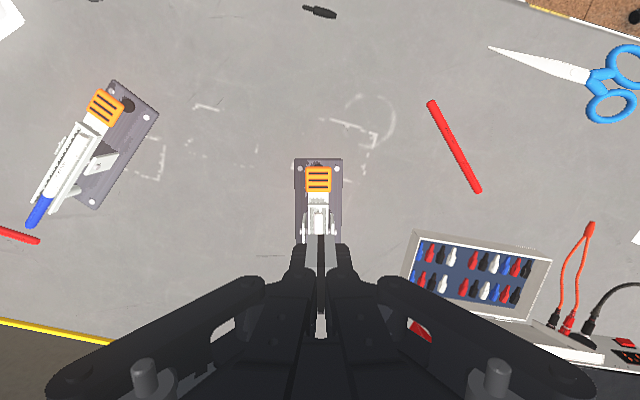

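The wrist view shows the pad at (318,180), with the beam aligned to the tool. I'll correct by a few mm and descend to about 15 mm above the pad.

```bash
python3 -m jog '[[[-2,-2.5,40],[0,0,0],1],[[0,0,50],[0,0,0],1],[[0,0,40],[0,0,0],1],[[0,0,25],[0,0,0],1],[[0,0,13],[0,0,0],1],[[0,0,0],[0,0,0],1],[[0,0,0],[0,0,0],1]]'; python3 - <<'E'
from h import *
a=[]
for c in ['side','wrist']:
    im,d=bot.read_camera(c); save(im,c+'2.png')
    a.append(cv2.resize(im[200:320,240:400] if c=='side' else im[120:320,210:430],(390,380)))
save(np.hstack(a),'c2.png'); print(bot.get_obs()['eef_pos'])
E
```

```text
t: 3.52
eef_pos: [0.5166, 0.0227, 0.0643]
tool_rot: [0.001, -0.133, 0.991, 0.0]
contact_force: [0.0, -0.6, 0.7]
gripper_width: 0.002
[0.51659706 0.02268213 0.06437442]
```

View pics/c2.png

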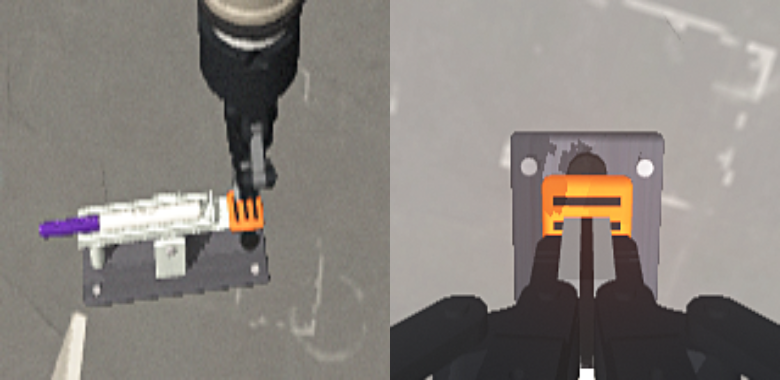

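The fingers are above the pad in both views, centred across it. Now I press down gently, to just above the stop.

```bash
python3 -m jog '[[[0,0,8],[0,0,0],1],[[0,0,5],[0,0,0],1],[[0,0,3],[0,0,0],1],[[0,0,3],[0,0,0],1],[[0,0,3],[0,0,0],1],[[0,0,3],[0,0,0],1],[[0,0,3],[0,0,0],1],[[0,0,3],[0,0,0],1],[[0,0,3],[0,0,0],1],[[0,0,0],[0,0,0],1]]'
```

```text
t: 4.88
eef_pos: [0.5162, 0.0226, 0.0297]
tool_rot: [0.0, -0.133, 0.991, 0.0]
contact_force: [-2.9, 0.2, 8.1]
gripper_width: 0.001
```

```bash
python3 -m jog '[[[0,0,1],[0,0,0],1],[[0,0,1],[0,0,0],1],[[0,0,0],[0,0,0],1]]'
```

```text
t: 5.25
eef_pos: [0.5163, 0.0227, 0.0291]
tool_rot: [0.001, -0.133, 0.991, 0.0]
contact_force: [-7.6, -0.5, 24.7]
gripper_width: -0.003
```

25 N, against the 2–3 N needed to move the beam, means it is at its stop. I'll lift off and check.

```bash
python3 -m jog '[[[0,0,-3],[0,0,0],1],[[0,0,-5],[0,0,0],1],[[0,0,-20],[0,0,0],1],[[0,0,-50],[0,0,0],1],[[0,0,-60],[0,0,0],1],[[0,0,-30],[0,0,0],1],[[20,0,0],[0,0,0],1],[[60,0,0],[0,0,0],1],[[0,0,0],[0,0,0],1],[[0,0,0],[0,0,0],1]]'; python3 - <<'E'
from h import *
a=[]
for c in ['side','top']:
    im,d=bot.read_camera(c); save(im,c+'3.png'); ci=bot.camera_info(c)
    a.append(cv2.resize(im[140:320,230:400] if c=='side' else im[130:260,230:420],(390,380)))
    for t in ['violet_pad','violet_marker_mid']:
        for x in bot.landmark_of(c,t):
            u,v=x['xy'][0]*640,x['xy'][1]*400; dd=d[int(v),int(u)]; print(c,t,round(x['score'],2),int(u),int(v),pix2w(ci,u,v,dd).round(4) if dd else None)
    if 1:
        h=cv2.cvtColor(im,cv2.COLOR_RGB2HSV); 
        for n,m in (('orange',(h[...,0]>8)&(h[...,0]<20)&(h[...,1]>180)&(h[...,2]>150)),('violet',(h[...,0]>128)&(h[...,0]<150)&(h[...,1]>120)),('blue',(h[...,0]>108)&(h[...,0]<125)&(h[...,1]>150))):
            k,l,s,ce=cv2.connectedComponentsWithStats(m.astype(np.uint8))
            for i in range(1,k):
                if s[i,4]>25:
                    v,u=np.nonzero(l==i); p=np.array([pix2w(ci,x,y,d[y,x]) for x,y in zip(u,v)]); q=np.median(p,0)
                    if q[0]>.4 and abs(q[1]+.1)<.25: print(c,n,s[i,4],ce[i].round(),q.round(4), 'z',np.percentile(p[:,2],[5,50,95]).round(4))
save(np.hstack(a),'c3.png')
E
```

```text
t: 6.5
eef_pos: [0.4394, 0.0017, 0.1958]
tool_rot: [0.001, -0.133, 0.991, 0.0]
contact_force: [0.2, -1.3, 1.8]
gripper_width: 0.001
side violet_pad 0.84 339 272 [0.5169 0.0253 0.0267]
side violet_marker_mid 0.64 291 267 [0.6126 0.0519 0.0628]
side violet_marker_mid 0.64 365 347 [0.4489 0.1723 0.0024]
side violet_marker_mid 0.5 289 146 [ 0.7088 -0.3887  0.0028]
side orange 46 [360. 185.] [ 0.4983 -0.2187  0.0468] z [0.0449 0.0468 0.0497]
side orange 43 [337. 272.] [0.5257 0.0313 0.0293] z [0.0241 0.0293 0.0314]
side violet 109 [271. 264.] [0.652  0.0606 0.0797] z [0.0712 0.0797 0.086 ]
side blue 58 [308. 162.] [ 0.6351 -0.2746  0.0552] z [0.0503 0.0552 0.0585]
top violet_pad 0.81 273 223 [0.5117 0.0208 0.0282]
top violet_marker_mid 0.77 441 150 [ 0.6981 -0.3812  0.0129]
top violet_marker_mid 0.66 260 178 [0.6117 0.049  0.0656]
top orange 132 [274. 221.] [0.5164 0.0209 0.0283] z [0.0242 0.0283 0.0324]
top orange 141 [375. 230.] [ 0.4986 -0.2161  0.0482] z [0.0454 0.0482 0.0505]
top violet 55 [257. 159.] [0.654  0.0573 0.0817] z [0.0739 0.0817 0.0866]
top blue 55 [402. 171.] [ 0.6357 -0.2774  0.0566] z [0.0534 0.0566 0.0591]
```

View pics/c3.png

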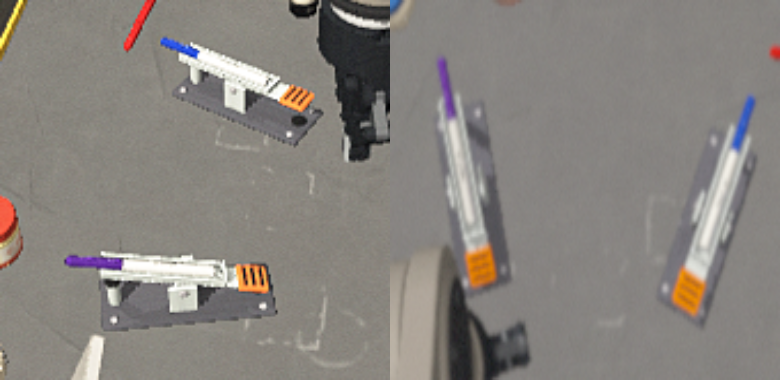

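The violet pad's top is at z = 28 mm, the fully-down height. Its cap has risen to about 81 mm with the marker still in its trough, and the blue rest is level with its pad at 48 mm. The robot is clear, so I'm handing in.

```bash
python3 -c "
from station import bot
print(bot.hand_in())"
```

```text
the job is handed in; nothing more can be done
None
```

I pressed the pad of the violet-capped marker's rest down to its stop with the shut fingers, then lifted clear, and the rest stayed tipped up. I handed the job in after about 7 s of robot time.

- **Violet rest:** after release, the top camera put its pad at 28 mm, down from 48 mm. The cap was at about 81 mm, a tilt of roughly 0.3 rad. The wrist force read about 25 N at the stop.
- **Violet marker:** it was still lying in its trough in both the side and top views.
- **Blue rest:** still level, with its pad at about 48 mm.
- **Disagreements:** the camera estimates of the pad position differed by 2–4 mm, so I aimed at their average. The networks also reported the two red pens as markers, and I ruled them out by colour. No check failed.

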